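Sort the bench consumables into their holders

ROBOT

A 6-joint arm with a two-finger parallel gripper is mounted at the origin on the work surface; the furniture and walls round the work are solid. World frame = base frame: x ahead of the robot, y to its left, z up, the work surface at z = 0. Lengths are in m, angles in rad, forces in N, time in s.
With the tool pointing down it reaches from about 0.275 to 0.775 m from the base axis. Payload 14.6 kg.
Tool frame: the origin (TCP) lies between the finger pads; the fingertips stand 19 mm ahead of it and the grasp point (between the pads) is the TCP (bot.tip_extent is the distance from the TCP to the fingertips, in m); z points along the fingers, y is the line along which they close (so a half turn about z gives the same grasp; the last joint's range is limited). The gripper opens to 85 mm and grips with 20 to 120 N. Pads are 22 mm wide; open, the fingers measure 114 mm over their backs; the gripper's body (76 mm by 85 mm) begins 54 mm behind the grasp point. The pads swing forward as they close: fully open they stand 13 mm farther back than shut.
Start: joints at [1.118, 0.263, -0.048, 1.259, 0, 1.415], TCP at [0.154, 0.502, 0.25] pointing down, gripper open.
Joint ranges: [-2.65, 2.65], [-0.89, 1.7], [-1.18, 1.37], [-2.13, 2.11], [-1.35, 1.29], [-3.14, 3.14]. Speed limits (rad/s): [1.89, 1.89, 2.57, 2.79, 3.14, 3.14].

INTERFACE

Orientations are given as a 3x3 rotation matrix whose columns are the frame's x, y, z axes.
In Python, from rig import bot, cams, job gives the robot as it stands.
- The arm moves only by the tool drive_tool, never from a script. Its argument "targets" is a list of rows, each a list of 7 numbers: the turn, a rotation vector about the tool's x, y, z in degrees, then the shift along the tool's x, y, z in m, then the opening, from 0 (shut) to 1 (fully open). In form: [[wx, wy, wz, dx, dy, dz, hand], ...]. A call has 1 to 8 rows; each row shifts and turns the commanded pose from where the row before left it, along the tool's axes as they then stand; what a row does not reach is not made up. A row lasts 1/12 s, in which the tool goes at most 41.7 mm and 7.16 degrees, less where a joint would pass 70% of its speed; a pose out of reach is approached as far as the arm can. A call is refused whole if a number of a shift passes 0.0417 or a number of a turn 7.16, either way. A call with a gripper value outside its range is refused whole. The fingers move at their own pace and stop on an object; "squeeze" is the grip in N (left out, the last holds). Time passes only in rows, so rows that do not move let the fingers close. It gives the time, the measured TCP pose, the force, the opening and the grip force at its end, in the units of the state.
- bot.observe(): the state, without advancing time (a new reading comes with each control period).
- cams.get_image(name): name is "side" or "top"; returns the picture (384x512x3 uint8, blue, green, red); there is no depth.
- cams.camera_info(name): a dict with "K" (3x3 intrinsics, pixels), "eye" and "rotation" of the camera in the world. Camera axes: x right, y down, z forward; pixel columns grow to the right and rows downward; lengths in m; the calibration is good to about 2 mm. A picture is of the moment at which its call begins. camera_info takes no time and is no camera call.
- job.hand_in(): hands the job in; it is judged then, once.
The state is a dict: "time": time; "joints": joint angles; "joint_velocities": joint speeds; "joint_torque": joint torques, N m; "ee_pos": TCP position; "tcp_rot": TCP orientation; "wrist_force": force on the tool from outside, world axes, zero at the start; "ft_torque": the same for the moment, N m; "grip_width": finger opening in m; "finger_force": force on a finger pad.
Only numpy, scipy, OpenCV 4.12 (cv2) and the standard library are available. Lean on these libraries where they do the work, as an engineer would, in place of code of your own. Each camera call takes 0.05 s, during which the arm holds its last target. There are 200 camera calls.

TASK

Clear up the small things left on the bench: stand the two amber dropper bottles in the two-cell caddy, one in each cell, stand the two flask stoppers in the round dish, still upright on their heads, and lay the roll of tape flat in the square tray. Never let a bottle tip over on the way.

Things in the scene. Friction and masses are not known exactly. Their poses are not given: they have to be found in the camera images.
- bottle_a_center (a point): upright amber dropper bottle, dark collar, red rubber bulb, 107 mm tall, loose, 60 g; round body 38 mm across up to 62 mm above its foot (grip it high on the body, about 50 mm up, so that the palm clears the bulb), collar 21 mm across up to 78 mm, bulb 13 mm. This point: its centre, 53.5 mm above its foot; z up. One of two, interchangeable; goes into either cell of the caddy
- bottle_b_center (a point): upright amber dropper bottle, dark collar, red rubber bulb, 107 mm tall, loose, 60 g; round body 38 mm across up to 62 mm above its foot (grip it high on the body, about 50 mm up, so that the palm clears the bulb), collar 21 mm across up to 78 mm, bulb 13 mm. This point: its centre, 53.5 mm above its foot; z up. The other of two, interchangeable; goes into either cell of the caddy
- stopper_a_center (a point): small whitish plastic flask stopper standing on its wide head, 32 mm tall; head 24 mm across and 5 mm thick at the bottom, above it a plug about 20 mm across that narrows upwards; loose, 15 g. This point is its centre, 16 mm above its foot; z up along the stopper. One of two alike; it goes into the round dish
- stopper_b_center (a point): small whitish plastic flask stopper standing on its wide head, 32 mm tall; head 24 mm across and 5 mm thick at the bottom, above it a plug about 20 mm across that narrows upwards; loose, 15 g. This point is its centre, 16 mm above its foot; z up along the stopper. The other of two alike; it goes into the round dish
- tape_roll_center (a point): roll of blue labelling tape lying flat, 55 mm across and 19 mm high, solid to the touch in the middle; loose, 40 g. This point is its centre, 9.5 mm above its underside; z up. It goes into the square tray
- caddy: fixed grey plastic caddy with two square cells side by side, 60 mm (its x) by 116 mm (its y) by 18 mm high, walls 4 mm thick; each cell is 52 x 52 mm inside, its floor 4 mm above the bench, the cell centres at y = -28 mm and y = +28 mm. Origin: the centre of its underside, on the bench; z up
- dish: fixed round shallow steel dish, 108 mm across at the rim and 9 mm high, 102 mm across inside at the rim and 96 mm at the floor; floor 3 mm thick. Origin: the centre of its underside, on the bench
- tray: fixed square shallow black plastic tray, 88 x 88 mm and 8 mm high, 80 x 80 mm inside, floor 4 mm thick, with a small flat tab on its -x side. Origin: the centre of its underside, on the bench
There are look-alikes about, which are no part of the job. What is shaped like the part that bears stopper_a_center but pink is not meant.

How it is judged:
By the outcome, as a careful person would: the job done as asked, in the order asked, and still so for the second after the job is handed in, with the robot touching nothing.
It also fails if it takes over 115 s, if anything falls off the work surface, if the arm or the gripper's body presses on something with over 40 N, if the wrist force passes 120 N, or if a joint passes its speed limit or range.

## Working session

There is one attempt and no reset: what is moved stays moved. The work goes in short steps, Python scripts to look and compute and a tool call to move; the robot and the scene stay as the last step left them, time stands still between calls to the robot, and variables do not carry over. Pictures are saved under pics/ and viewed, at most 14 in all, crops included, and the job is handed in when it is done.

Besides the shell and the picture viewer there is one more tool, called after "Request:" in YAML: its name, and indented under it one key for each argument. drive_tool: Moves the arm, as the interface text tells. Its arguments: {"type":"object","properties":{"targets":{"type":"array","items":{"type":"array","items":{"type":"number"}}},"squeeze":{"type":"number"}},"required":["targets"]}

```bash
mkdir -p pics; ls; python3 - <<'E'
from rig import bot,cams,job
import cv2
s=bot.observe();print(s['time'],s['ee_pos'],s['tcp_rot'],s['grip_width'])
for n in('side','top'):
    im=cams.get_image(n);cv2.imwrite(f'pics/{n}0.png',im);i=cams.camera_info(n);print(n,i)
E
```

```text
pics
0.0 [0.15394022 0.501663   0.24982126] [[-9.55976025e-01  2.93444368e-01 -4.92069515e-04]
 [ 2.93444721e-01  9.55975554e-01 -9.67379823e-04]
 [ 1.86534267e-04 -1.06918712e-03 -9.99999411e-01]] 0.08552531612480237
side {'K': array([[414.42816054,   0.        , 250.98866876],
       [  0.        , 414.42816054, 194.65652088],
       [  0.        ,   0.        ,   1.        ]]), 'eye': array([-0.04703683, -0.62198157,  0.66283404]), 'rotation': array([[ 0.68912796, -0.49981571,  0.5246779 ],
       [-0.72463873, -0.4741522 ,  0.5000784 ],
       [-0.00116986, -0.72481994, -0.68893736]])}
top {'K': array([[478.6293571 ,   0.        , 250.01672677],
       [  0.        , 478.6293571 , 191.68940033],
       [  0.        ,   0.        ,   1.        ]]), 'eye': array([ 0.2892794 , -0.18411595,  1.1211157 ]), 'rotation': array([[ 0.0288597 , -0.99267685,  0.11730212],
       [-0.99948612, -0.03029529, -0.01047344],
       [ 0.01395045, -0.11693958, -0.99304105]])}
```

View pics/top0.png

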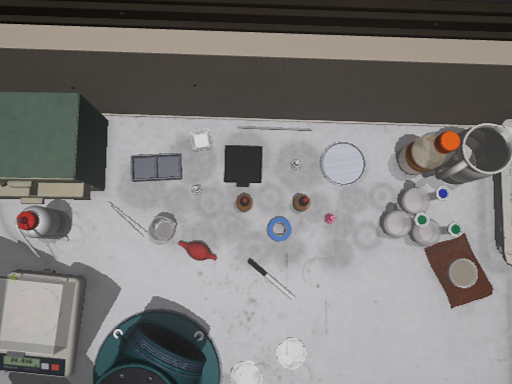

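View pics/side0.png

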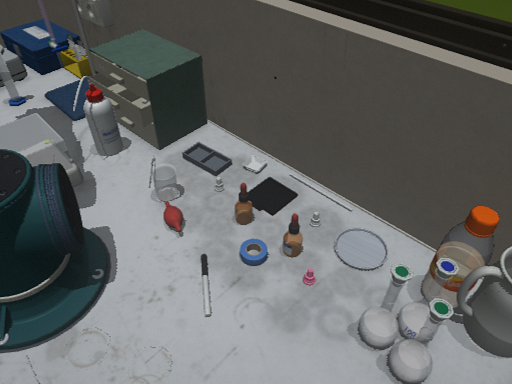

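The top view shows these candidates:
- **Bottles:** amber ones at (244,202) and (302,202).
- **Stoppers:** whitish at (197,188) and (296,164). The pink look-alike at (330,218) is not meant.
- **Tape:** the blue ring at (279,228).
- **Containers:** caddy (157,167), tray (243,163, tab toward the robot) and dish (342,163). The white weigh boat (200,140), beaker (162,228) and red bulb (198,250) are distractors.

Next I'll check this in a close crop and measure.

```bash
cat > h.py <<'E'
import numpy as np,cv2
from rig import bot,cams,job
def ray(n,uv):
    i=cams.camera_info(n);d=i['rotation']@np.linalg.inv(i['K'])@np.array([uv[0],uv[1],1.]);return i['eye'],d
def onz(n,uv,z):
    e,d=ray(n,uv);return (e+d*(z-e[2])/d[2])
def proj(n,p):
    i=cams.camera_info(n);q=i['K']@(i['rotation'].T@(np.array(p)-i['eye']));return q[:2]/q[2]
def tri(a,b):
    e,d=ray('top',a);f,g=ray('side',b);d=d/np.linalg.norm(d);g=g/np.linalg.norm(g)
    s=np.linalg.lstsq(np.c_[d,-g],f-e,rcond=None)[0];p,q=e+s[0]*d,f+s[1]*g
    return (p+q)/2,np.linalg.norm(p-q)
def blobs(im,lo,hi,roi,amin=8):
    x0,y0,x1,y1=roi;h=cv2.cvtColor(im[y0:y1,x0:x1],cv2.COLOR_BGR2HSV)
    m=cv2.inRange(h,np.array(lo),np.array(hi));n,_,st,c=cv2.connectedComponentsWithStats(m)
    return [(st[k].tolist()[4],(st[k][:4]+[x0,y0,0,0]).tolist(),(c[k]+[x0,y0]).round(1).tolist()) for k in range(1,n) if st[k][4]>=amin]
E
python3 - <<'E'
from h import *
t=cv2.imread('pics/top0.png');s=cv2.imread('pics/side0.png')
a=cv2.resize(t[125:250,120:375],(796,390),interpolation=cv2.INTER_CUBIC);cv2.imwrite('pics/c1.png',a)
b=cv2.resize(s[135:295,170:400],None,fx=3.4,fy=3.4,interpolation=cv2.INTER_CUBIC);cv2.imwrite('pics/c2.png',b)
print('tape t',blobs(t,(100,90,60),(125,255,255),(255,200,310,250)),'s',blobs(s,(100,90,60),(125,255,255),(230,220,280,275)))
print('amb t',blobs(t,(3,70,30),(20,255,200),(220,180,320,220)),'s',blobs(s,(3,70,30),(20,255,200),(225,180,310,265)))
print('tray',blobs(t,(0,0,0),(180,255,45),(215,135,275,195),100),blobs(t,(0,0,0),(180,255,120),(120,145,190,190),100))
E
```

```text
tape t [(281, [268, 217, 23, 24], [278.9, 228.7])] s [(426, [240, 239, 27, 27], [253.3, 253.0])]
amb t [(141, [237, 195, 15, 17], [243.9, 203.4]), (132, [294, 194, 16, 17], [300.8, 202.8])] s [(354, [235, 200, 18, 25], [243.5, 211.9]), (301, [284, 231, 18, 26], [293.4, 242.6])]
tray [] [(673, [131, 153, 51, 29], [153.4, 166.4])]
```

View pics/c1.png

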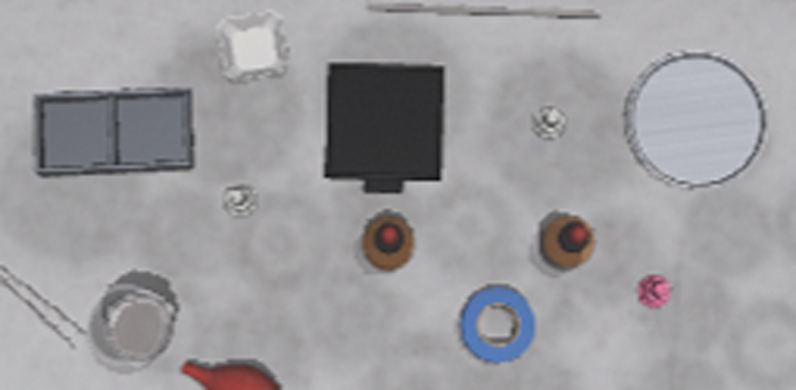

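View pics/c2.png

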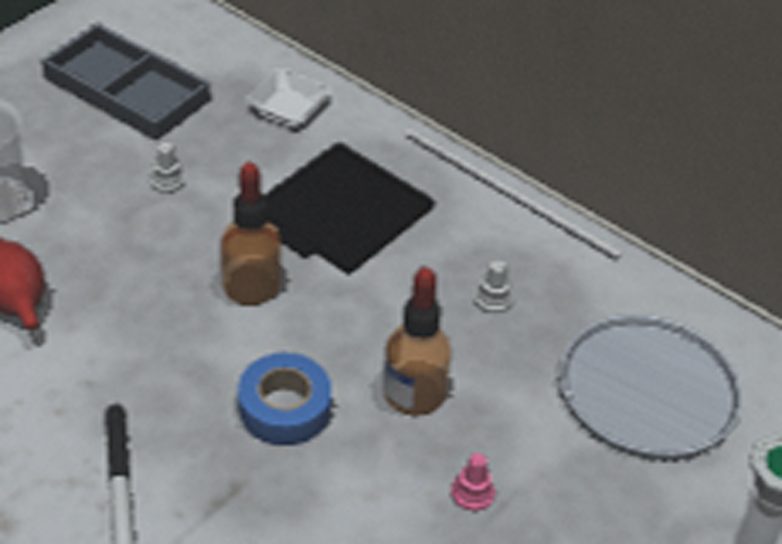

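The crops confirm the choice. In c1 the white stoppers are at (239,200) and (548,122) and the pink one at (654,291). The bulbs are at (390,233) and (574,234). I'm reading the container corners from the same crop.

```bash
python3 - <<'E'
from h import *
t=cv2.imread('pics/top0.png');s=cv2.imread('pics/side0.png')
f=lambda x,y:(120+x/3.122-.3,125+y/3.12-.3)
g=lambda x,y:(170+x/3.4-.3,135+y/3.4-.3)
for n,a,b in(('bulbA',(390,231),(250,172)),('bulbB',(575,232),(425,275)),('stopA',(239,199),(167,158)),('stopB',(548,121),(497,274)),('pink',(654,290),(477,463))):
    p,e=tri(f(*a),g(*b));print(n,p.round(4),round(e,4))
print('bodies tri',tri((243.9,203.4),(243.5,211.9)),tri((300.8,202.8),(293.4,242.6)))
for n,a in(('stA',(239,199)),('stB',(548,121))):print(n,onz('top',f(*a),.02).round(4))
print('tape',onz('top',(278.9,228.7),.019).round(4),onz('side',(g(285,389)),.019).round(4))
for c in((37,95),(191,89),(193,168),(39,175)):print('caddy',onz('top',f(*c),.018).round(4))
for c in((328,64),(444,67),(441,181),(325,178)):print('tray',onz('top',f(*c),.008).round(4))
print('dish',onz('top',f(695,119),.009).round(4),onz('side',g(649,388),.009).round(4))
print('cab bottom edge',onz('top',(107,191),.0).round(4),tri((105,190),(207,121)),tri((80,93),(201,48)))
print('caddy side ctr',onz('side',g(127,82),.018),'tray side',onz('side',g(338,207),.008),bot.tip_extent)
E
```

```text
bulbA [ 0.3933 -0.1827  0.0983] 0.0031
bulbB [ 0.3977 -0.3112  0.0987] 0.0001
stopA [ 0.4227 -0.0712  0.0219] 0.0003
stopB [ 0.4895 -0.3001  0.0214] 0.0024
pink [ 0.3652 -0.3803  0.0229] 0.0021
bodies tri (array([ 0.39132176, -0.18221573,  0.02173906]), np.float64(0.0005532372458126556)) (array([ 0.39735686, -0.31418177,  0.02274657]), np.float64(0.0015903063833859687))
stA [ 0.423  -0.0711  0.02  ]
stB [ 0.4889 -0.2994  0.02  ]
tape [ 0.3358 -0.2646  0.019 ] [ 0.3333 -0.2662  0.019 ]
caddy [0.497  0.0831 0.018 ]
caddy [ 0.5052 -0.0315  0.018 ]
caddy [ 0.4455 -0.0358  0.018 ]
caddy [0.4367 0.0781 0.018 ]
tray [ 0.5297 -0.1329  0.008 ]
tray [ 0.5302 -0.2209  0.008 ]
tray [ 0.4428 -0.2209  0.008 ]
tray [ 0.4424 -0.1337  0.008 ]
dish [ 0.4959 -0.4119  0.009 ] [ 0.4881 -0.4164  0.009 ]
cab bottom edge [0.4131 0.14   0.    ] (array([0.44258627, 0.06783055, 0.11945551]), np.float64(0.1159349952838317)) (array([0.57508064, 0.13765137, 0.22800967]), np.float64(0.0001894423006167171))
caddy side ctr [0.46258615 0.01437917 0.018     ] tray side [ 0.47797859 -0.17885902  0.008     ] 0.019
```

Request:
drive_tool:
  targets:
    - [0,0,0,0,-0.022,-0.025,1]
    - [0,0,0,0,-0.022,-0.025,1]
    - [0,0,0,0,-0.022,-0.025,1]
    - [0,0,0,0,-0.022,-0.025,1]
    - [0,0,0,0,-0.022,-0.025,1]
    - [0,0,0,0,-0.022,-0.025,1]
    - [0,0,0,0,-0.022,-0.025,1]
    - [0,0,0,0,-0.022,-0.025,1]

```text
time: 0.77
ee_pos: [0.1018, 0.3323, 0.4513]
tcp_rot: [[-0.956, 0.293, -0.0], [0.293, 0.956, -0.0], [0.0, -0.0, -1.0]]
wrist_force: [0.3, 1.2, 0.7]
grip_width: 0.0852
finger_force: 0.0
```

Request:
drive_tool:
  targets:
    - [0,0,6,-0.0366,-0.0019,0,1]
    - [0,0,6,-0.0366,-0.0019,0,1]
    - [0,0,6,-0.0366,-0.0019,0,1]
    - [0,0,6,-0.0366,-0.0019,0,1]
    - [0,0,6,-0.0366,-0.0019,0,1]
    - [0,0,6,-0.0366,-0.0019,0,1]
    - [0,0,6,-0.0366,-0.0019,0,1]
    - [0,0,6,-0.0366,-0.0019,0,1]

```text
time: 1.43
ee_pos: [0.3182, 0.1451, 0.4499]
tcp_rot: [[-0.417, 0.909, -0.001], [0.909, 0.417, -0.0], [0.0, -0.001, -1.0]]
wrist_force: [-0.5, 2.1, 0.1]
grip_width: 0.0854
finger_force: 0.0
```

Request:
drive_tool:
  targets:
    - [0,0,6,-0.0366,-0.0019,0,0.8]
    - [0,0,6,-0.0366,-0.0019,0,0.8]
    - [0,0,6,-0.0366,-0.0019,0,0.8]
    - [0,0,6,-0.0366,-0.0019,0,0.8]
    - [0,0,6,-0.0366,-0.0019,0,0.8]
    - [0,0,6,-0.0366,-0.0019,0,0.8]
    - [0,0,6,-0.0366,-0.0019,0,0.8]
    - [0,0,6,-0.0366,-0.0019,0,0.8]

```text
time: 2.1
ee_pos: [0.3215, -0.1399, 0.4499]
tcp_rot: [[0.396, 0.918, -0.0], [0.918, -0.396, 0.0], [0.0, -0.001, -1.0]]
wrist_force: [1.8, 0.7, 0.6]
grip_width: 0.0684
finger_force: 0.0
```

Request:
drive_tool:
  targets:
    - [0,0,-5.83,0,0,0,0.8]
    - [0,0,-5.83,0,0,0,0.8]
    - [0,0,-5.83,0,0,0,0.8]
    - [0,0,-5.83,0,0,0,0.8]

```text
time: 2.43
ee_pos: [0.3218, -0.1385, 0.4501]
tcp_rot: [[-0.008, 1.0, -0.0], [1.0, 0.008, 0.0], [0.0, -0.0, -1.0]]
wrist_force: [-0.0, -0.2, -0.1]
grip_width: 0.0683
finger_force: 0.0
```

Request:
drive_tool:
  targets:
    - [0,0,0,-0.0053,0.0088,0.034,0.8]
    - [0,0,0,-0.0053,0.0088,0.034,0.8]
    - [0,0,0,-0.0053,0.0088,0.034,0.8]
    - [0,0,0,-0.0053,0.0088,0.034,0.8]
    - [0,0,0,-0.0053,0.0088,0.034,0.8]
    - [0,0,0,-0.0053,0.0088,0.034,0.8]
    - [0,0,0,-0.0053,0.0088,0.03,0.8]
    - [0,0,0,0,0,0,0.8]

```text
time: 3.1
ee_pos: [0.3828, -0.1742, 0.2118]
tcp_rot: [[-0.004, 1.0, -0.006], [1.0, 0.004, 0.004], [0.004, -0.006, -1.0]]
wrist_force: [-1.1, 0.3, -0.4]
grip_width: 0.0683
finger_force: 0.0
```

```bash
python3 - <<'E'
from h import *
s=bot.observe();print(s['time'],s['ee_pos'],s['joints'].round(2) if hasattr(s['joints'],'round') else s['joints'])
a=cams.get_image('top')[130:270,120:380];b=cams.get_image('side')[120:300,150:410]
cv2.imwrite('pics/v1.png',np.vstack([cv2.resize(a,(520,280)),cv2.resize(b,(442,306))[:, :] if 0 else cv2.resize(b,(520,320))]))
E
```

```text
3.1 [ 0.3828083  -0.17422316  0.21180073] [-0.62  0.11 -0.36  1.11  0.    0.94]
```

View pics/v1.png

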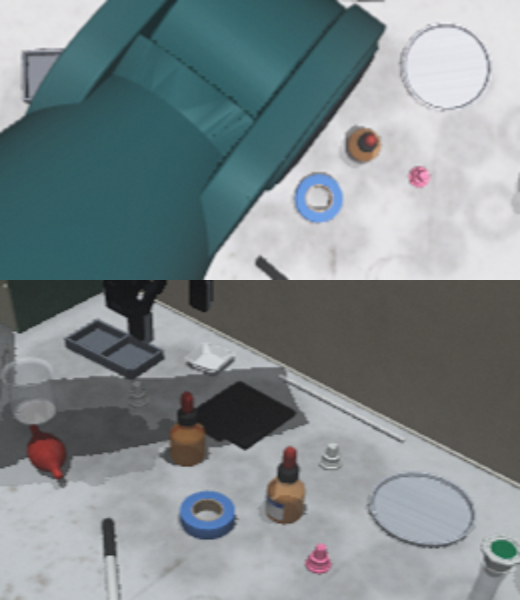

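The side view shows the gripper near bottle A (187,440), and nothing has been disturbed. I'll correct laterally and descend.

Request:
drive_tool:
  targets:
    - [0,0,0,-0.008,0.009,0,0.8]
    - [0,0,0,0,0,0.03,0.8]
    - [0,0,0,0,0,0.03,0.8]
    - [0,0,0,0,0,0,0.8]
    - [0,0,0,0,0,0,0.8]

```text
time: 3.62
ee_pos: [0.3931, -0.1832, 0.1575]
tcp_rot: [[-0.004, 1.0, -0.0], [1.0, 0.004, 0.0], [0.0, -0.0, -1.0]]
wrist_force: [1.1, -0.1, 1.3]
grip_width: 0.0685
finger_force: 0.0
```

```bash
python3 - <<'E'
from h import *
s=bot.observe();p=s['ee_pos'];print(p)
print('tips expected side',[proj('side',p+np.array([dx,0,-.015])) for dx in(.035,-.035)])
b=cams.get_image('side')[130:270,190:330]
cv2.imwrite('pics/v2.png',cv2.resize(b,(560,560),interpolation=cv2.INTER_CUBIC))
E
```

```text
[ 0.39307303 -0.1831562   0.15751193]
tips expected side [array([256.01390501, 160.38910285]), array([230.95659398, 177.1400327 ])]
```

View pics/v2.png

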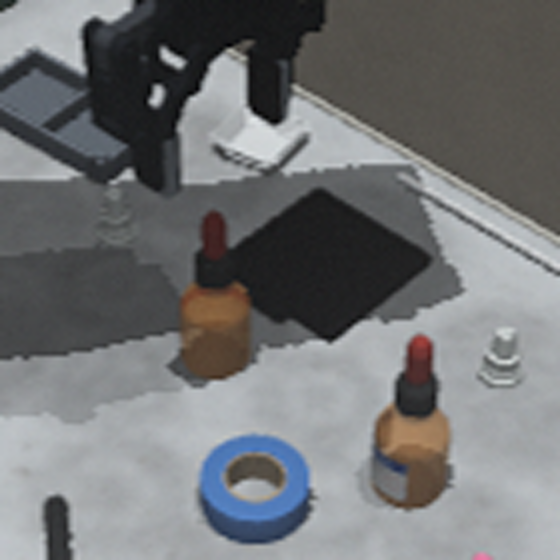

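The fingertips at about (231,177) and (258,160) match the projection and straddle the bulb at (243,184). I'll descend and grip.

Request:
drive_tool:
  targets:
    - [0,0,0,0,0,0.025,0.8]
    - [0,0,0,0,0,0.025,0.8]
    - [0,0,0,0,0,0.025,0.8]
    - [0,0,0,0,0,0.023,0.8]
    - [0,0,0,0,0,0,0.8]
    - [0,0,0,0,0,0,0.4]
    - [0,0,0,0,0,0,0.3]
    - [0,0,0,0,0,0,0.2]
  squeeze: 30

```text
time: 4.33
ee_pos: [0.3939, -0.1837, 0.0602]
tcp_rot: [[-0.004, 1.0, 0.002], [1.0, 0.004, -0.002], [-0.002, 0.002, -1.0]]
wrist_force: [-3.5, 1.2, 12.1]
grip_width: 0.0344
finger_force: 28.5
```

Request:
drive_tool:
  targets:
    - [0,0,0,0,0,0,0.2]
    - [0,0,0,0,0,0,0.2]
    - [0,0,0,0,0,0,0.2]

```text
time: 4.58
ee_pos: [0.3938, -0.1837, 0.0602]
tcp_rot: [[-0.004, 1.0, 0.002], [1.0, 0.004, -0.002], [-0.002, 0.002, -1.0]]
wrist_force: [-2.8, 1.1, 11.7]
grip_width: 0.0336
finger_force: 28.8
```

```bash
python3 - <<'E'
from h import *
b=cams.get_image('side')[130:250,190:310]
cv2.imwrite('pics/v3.png',cv2.resize(b,(600,600),interpolation=cv2.INTER_CUBIC))
print(bot.observe()['wrist_force'],bot.observe()['ft_torque'])
E
```

```text
[-3.07658485  0.92076604 12.49305075] [ 0.14004334  0.54180521 -0.01164904]
```

View pics/v3.png

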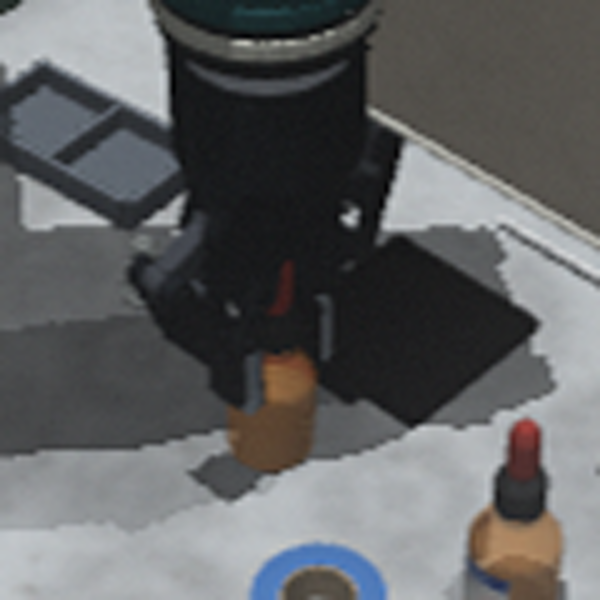

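The side crop shows bottle A slightly tilted in the grip, with the bulb leaning right at (285,290) and the foot at (270,460). I'll release it gently, re-measure and regrip.

Request:
drive_tool:
  targets:
    - [0,0,0,0,0,0,0.45]
    - [0,0,0,0,0,0,0.5]
    - [0,0,0,0,0,0,0.6]
    - [0,0,0,0,0,0,0.8]
    - [0,0,0,0,0,0,0.8]
    - [0,0,0,0,0,0,0.8]

```text
time: 5.13
ee_pos: [0.3929, -0.1829, 0.0583]
tcp_rot: [[-0.004, 1.0, 0.0], [1.0, 0.004, 0.0], [0.0, 0.0, -1.0]]
wrist_force: [-0.3, 0.1, -0.9]
grip_width: 0.0682
finger_force: 0.0
```

```bash
python3 - <<'E'
from h import *
b=cams.get_image('side');cv2.imwrite('pics/raw.png',b);b=b[130:250,190:310]
cv2.imwrite('pics/v4.png',cv2.resize(b,(600,600),interpolation=cv2.INTER_CUBIC))
s=bot.observe();print(s['wrist_force'],s['ft_torque'],s['ee_pos'])
f=lambda p:((proj('side',p)-[190,130])*5).round()
for z in(.107,.0535,0):print(z,f([.392,-.182,z]),f([.3939,-.1837,z]))
E
```

```text
[ 0.24889446 -0.49288495  0.46753815] [-0.0590445   0.02265739 -0.02086515] [ 0.39286359 -0.18290918  0.05829107]
0.107 [266. 261.] [272. 260.]
0.0535 [268. 356.] [274. 355.]
0 [270. 443.] [275. 443.]
```

View pics/v4.png

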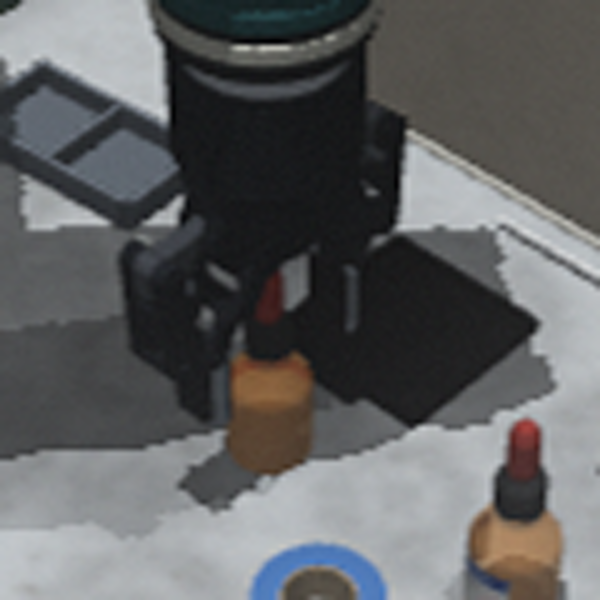

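The bottle is upright again, body centre at (271,410) between finger faces at about 222 and 340. The tool therefore sits about 6 mm too far in +x, so I'll shift and regrip gently.

Request:
drive_tool:
  targets:
    - [0,0,0,0,-0.006,0,0.8]
    - [0,0,0,0,0,0,0.7]
    - [0,0,0,0,0,0,0.6]
    - [0,0,0,0,0,0,0.5]
    - [0,0,0,0,0,0,0.46]
    - [0,0,0,0,0,0,0.44]
    - [0,0,0,0,0,0,0.42]
    - [0,0,0,0,0,0,0.4]
  squeeze: 20

```text
time: 5.85
ee_pos: [0.3871, -0.1831, 0.0584]
tcp_rot: [[-0.005, 1.0, 0.0], [1.0, 0.005, -0.0], [-0.0, 0.0, -1.0]]
wrist_force: [0.2, 0.8, 3.3]
grip_width: 0.0351
finger_force: 19.6
```

Request:
drive_tool:
  targets:
    - [0,0,0,0,0,0,0.38]
    - [0,0,0,0,0,0,0.36]
    - [0,0,0,0,0,0,0.34]
    - [0,0,0,0,0,0,0.34]

```text
time: 6.18
ee_pos: [0.3871, -0.1831, 0.0584]
tcp_rot: [[-0.005, 1.0, 0.0], [1.0, 0.005, -0.0], [-0.0, 0.0, -1.0]]
wrist_force: [0.7, -0.1, 5.8]
grip_width: 0.0349
finger_force: 19.8
```

```bash
python3 - <<'E'
from h import *
b=cams.get_image('side');b=b[130:250,190:310]
cv2.imwrite('pics/v5.png',cv2.resize(b,(600,600),interpolation=cv2.INTER_CUBIC))
E
```

```text
(no output)
```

View pics/v5.png

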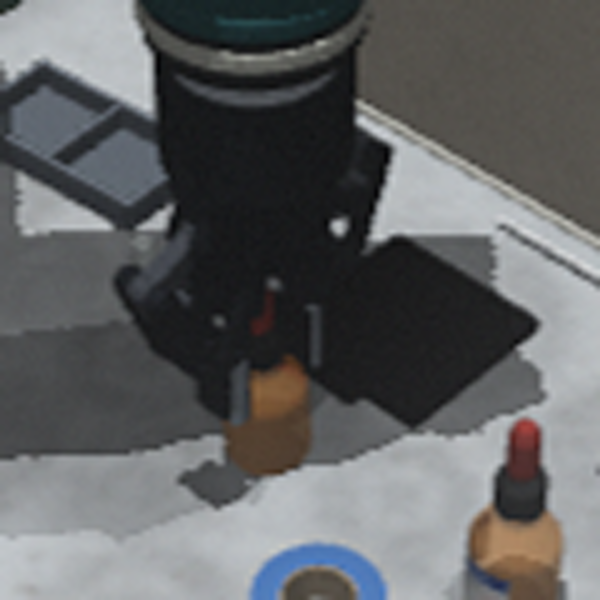

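Bottle A is now upright in the grip, body centre at (268,420). I'll lift it and carry it over the far caddy cell.

Request:
drive_tool:
  targets:
    - [0,0,0,0,0,-0.01,0.3]
    - [0,0,0,0,0,-0.02,0.3]
    - [0,0,0,0,0,-0.03,0.3]
    - [0,0,0,0,0,-0.03,0.3]
    - [0,0,0,0,0,-0.02,0.3]
    - [0,0,0,0.01,0.003,0,0.3]
    - [0,0,0,0.02,0.007,0,0.3]
  squeeze: 30

```text
time: 6.82
ee_pos: [0.3969, -0.1538, 0.1688]
tcp_rot: [[-0.002, 1.0, 0.001], [1.0, 0.002, -0.001], [-0.001, 0.001, -1.0]]
wrist_force: [0.3, -0.2, -0.8]
grip_width: 0.0346
finger_force: 30.0
```

Request:
drive_tool:
  targets:
    - [0,0,0,0.03,0.01,0,0.3]
    - [0,0,0,0.03,0.01,0,0.3]
    - [0,0,0,0.03,0.01,0,0.3]
    - [0,0,0,0.03,0.01,0,0.3]
    - [0,0,0,0.03,0.01,0,0.3]
    - [0,0,0,0.03,0.01,0,0.3]
    - [0,0,0,0.02,0.01,0,0.3]
    - [0,0,0,0.002,0,0,0.3]

```text
time: 7.48
ee_pos: [0.4664, 0.0526, 0.1673]
tcp_rot: [[-0.008, 1.0, -0.001], [1.0, 0.008, 0.001], [0.001, -0.001, -1.0]]
wrist_force: [-0.2, -0.3, -1.0]
grip_width: 0.0344
finger_force: 30.0
```

Request:
drive_tool:
  targets:
    - [0,0,0,0,0,0.02,0.3]
    - [0,0,0,0,0,0.02,0.3]
    - [0,0,0,0,0,0.02,0.3]
    - [0,0,0,0,0,0,0.3]

```text
time: 7.82
ee_pos: [0.4633, 0.0495, 0.1048]
tcp_rot: [[-0.004, 1.0, -0.006], [1.0, 0.004, 0.0], [0.0, -0.006, -1.0]]
wrist_force: [-0.7, 0.0, -0.2]
grip_width: 0.0345
finger_force: 30.1
```

```bash
python3 - <<'E'
from h import *
s=bot.observe();p=s['ee_pos'];print(p,s['wrist_force'])
b=cams.get_image('side');cv2.imwrite('pics/raw6.png',b)
cv2.imwrite('pics/v6.png',cv2.resize(b[90:210,140:260],(600,600),interpolation=cv2.INTER_CUBIC))
for z in(.018,):
  for c in([.467,.049],[.471,-.007]): print(((proj('side',c+[z])-[140,90])*5).round())
print('foot',((proj('side',[p[0],p[1],p[2]-.058])-[140,90])*5).round())
E
```

```text
[0.46331979 0.04950294 0.10483187] [-0.72614744  0.04717421 -0.1863098 ]
[296. 311.]
[377. 355.]
foot [285. 267.]
```

View pics/v6.png

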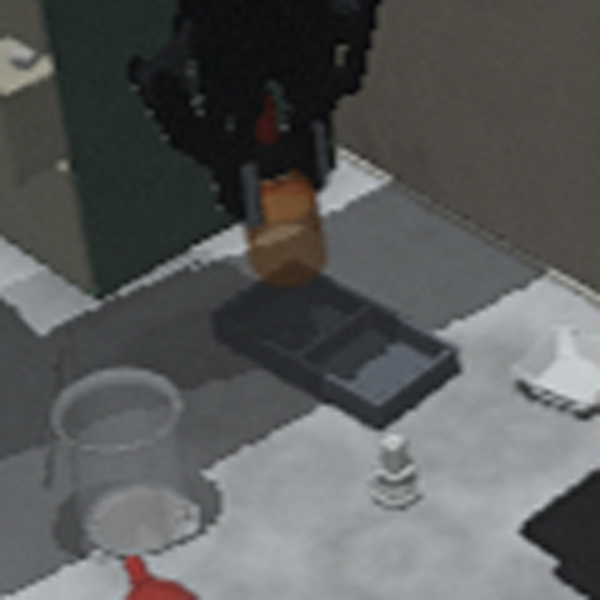

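The side view shows the bottle upright, foot at about (287,258), above the far cell. The near cell centre at (373,358) is within about 2 mm of its projection, so I'll lower.

Request:
drive_tool:
  targets:
    - [0,0,0,0,0,0,0.3]
    - [0,0,0,0,0,0.015,0.3]
    - [0,0,0,0,0,0.015,0.3]
    - [0,0,0,0,0,0.009,0.3]
    - [0,0,0,0,0,0,0.3]
    - [0,0,0,0,0,0,0.3]

```text
time: 8.37
ee_pos: [0.4659, 0.0493, 0.0698]
tcp_rot: [[-0.004, 1.0, 0.0], [1.0, 0.004, -0.0], [-0.0, 0.0, -1.0]]
wrist_force: [0.4, 0.0, -0.4]
grip_width: 0.0344
finger_force: 30.1
```

```bash
python3 - <<'E'
from h import *
s=bot.observe();p=s['ee_pos'];print(p,s['wrist_force'])
b=cams.get_image('side')
cv2.imwrite('pics/v7.png',cv2.resize(b[90:210,140:260],(600,600),interpolation=cv2.INTER_CUBIC))
E
```

```text
[0.46593875 0.04933977 0.06982989] [ 0.43466828  0.03951645 -0.3601064 ]
```

View pics/v7.png

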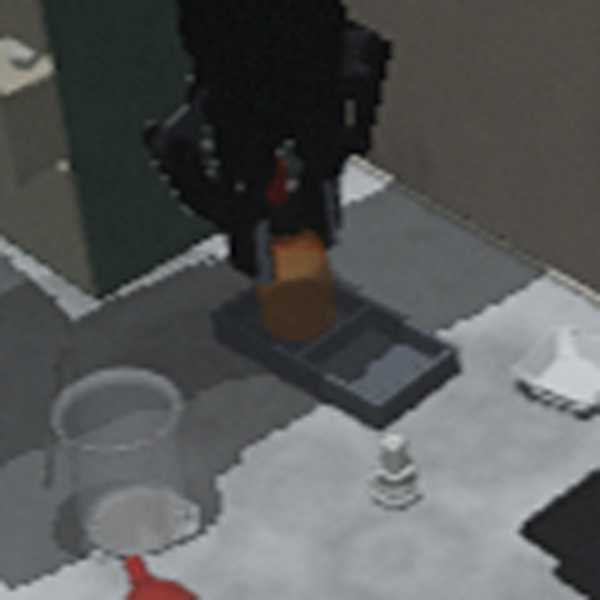

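The bottle sits inside the far cell, foot about (297,325). I'll lower it to the floor.

Request:
drive_tool:
  targets:
    - [0,0,0,0,0,0.003,0.3]
    - [0,0,0,0,0,0.002,0.3]
    - [0,0,0,0,0,0.0,0.3]
    - [0,0,0,0,0,0,0.3]

```text
time: 8.75
ee_pos: [0.4658, 0.0494, 0.0644]
tcp_rot: [[-0.004, 1.0, 0.0], [1.0, 0.004, -0.0], [-0.0, 0.0, -1.0]]
wrist_force: [0.2, 0.0, -0.6]
grip_width: 0.0346
finger_force: 30.1
```

Request:
drive_tool:
  targets:
    - [0,0,0,0,0,0.002,0.3]
    - [0,0,0,0,0,0.0,0.3]
    - [0,0,0,0,0,0,0.3]

```text
time: 9.0
ee_pos: [0.4662, 0.0494, 0.0625]
tcp_rot: [[-0.005, 1.0, 0.001], [1.0, 0.005, -0.0], [-0.0, 0.001, -1.0]]
wrist_force: [-0.4, -0.2, 5.2]
grip_width: 0.0345
finger_force: 30.9
```

Request:
drive_tool:
  targets:
    - [0,0,0,0,0,-0.001,0.4]
    - [0,0,0,0,0,0,0.5]
    - [0,0,0,0,0,0,0.6]
    - [0,0,0,0,0,0,0.8]
    - [0,0,0,0,0,0,0.8]
    - [0,0,0,0,0,-0.02,0.8]
    - [0,0,0,0,0,-0.03,0.8]
    - [0,0,0,0,0,-0.03,0.8]

```text
time: 9.67
ee_pos: [0.4651, 0.0494, 0.1439]
tcp_rot: [[-0.004, 1.0, -0.002], [1.0, 0.004, 0.0], [0.0, -0.002, -1.0]]
wrist_force: [1.8, -0.3, 1.0]
grip_width: 0.0683
finger_force: 0.0
```

Request:
drive_tool:
  targets:
    - [0,0,0,0,0,-0.035,0.8]
    - [0,0,0,0,0,-0.025,0.8]
    - [0,0,0,-0.02,0,0,0.8]
    - [0,0,0,-0.038,-0.005,0,0.8]
    - [0,0,0,-0.038,-0.01,0,0.8]
    - [0,0,0,-0.038,-0.01,0,0.8]
    - [0,0,0,-0.038,-0.01,0,0.8]
    - [0,0,0,-0.038,-0.01,0,0.8]

```text
time: 10.33
ee_pos: [0.4209, -0.1624, 0.2034]
tcp_rot: [[-0.005, 1.0, 0.0], [1.0, 0.005, -0.0], [-0.0, 0.0, -1.0]]
wrist_force: [1.8, -0.7, -0.4]
grip_width: 0.0681
finger_force: 0.0
```

Request:
drive_tool:
  targets:
    - [0,0,0,-0.038,-0.01,0,0.8]
    - [0,0,0,-0.038,-0.01,0,0.8]
    - [0,0,0,-0.038,-0.005,0,0.8]
    - [0,0,0,-0.02,0,0,0.8]
    - [0,0,0,0,0,0,0.8]
    - [0,0,0,0,0,0,0.8]

```text
time: 10.83
ee_pos: [0.397, -0.2957, 0.2029]
tcp_rot: [[-0.003, 1.0, -0.0], [1.0, 0.003, 0.001], [0.001, -0.0, -1.0]]
wrist_force: [0.3, 0.9, -0.3]
grip_width: 0.0682
finger_force: 0.0
```

```bash
python3 - <<'E'
from h import *
s=bot.observe();p=s['ee_pos'];print(p,s['wrist_force'])
b=cams.get_image('side');t=cams.get_image('top')
cv2.imwrite('pics/r8s.png',b);cv2.imwrite('pics/r8t.png',t)
print('amb s',blobs(b,(3,70,30),(20,255,200),(180,120,320,265)),'t',blobs(t,(3,70,30),(20,255,200),(120,140,330,230)))
print('red s',blobs(b,(170,100,40),(180,255,255),(180,120,320,265)),blobs(b,(0,100,40),(6,255,255),(180,120,320,265)))
print('B exp s',proj('side',[.3975,-.312,.031]),proj('side',[.3975,-.312,.107]),'A exp',proj('side',[.4658,.0494,.035]),proj('side',[.4658,.0494,.111]))
E
```

```text
[ 0.39702311 -0.29566767  0.20292739] [ 0.26954407  0.92012399 -0.33921564]
amb s [(271, [192, 138, 15, 22], [198.9, 148.2]), (313, [284, 231, 19, 26], [293.5, 242.5])] t [(177, [135, 157, 19, 18], [145.5, 167.1])]
red s [] [(42, [194, 121, 6, 11], [196.6, 125.5]), (23, [180, 212, 3, 12], [180.6, 217.6]), (61, [292, 214, 6, 12], [294.3, 219.2])]
B exp s [292.4830594  239.34320671] [295.25250927 212.77440108] A exp [198.10851786 146.87807097] [195.26017207 121.16126955]
```

```bash
python3 - <<'E'
from h import *
print(onz('side',(292.7,241.2),.031),'A init',onz('side',(242.7,210.6),.031))
print('top B',onz('top',(300.8,202.8),.045), 'top A init',onz('top',(243.9,203.4),.045),'A now',onz('top',(145.5,167.1),.049))
print('B bulb',onz('side',(294.3,219.2),.093),'A bulb init tri top', onz('top',(575/3.122+119.7,232/3.12+124.7),.1))
E
```

```text
[ 0.39408532 -0.31536004  0.031     ] A init [ 0.38635103 -0.184483    0.031     ]
top B [ 0.39461083 -0.31098843  0.045     ] top A init [ 0.38936902 -0.1824323   0.045     ] A now [0.4647008  0.04256682 0.049     ]
B bulb [ 0.3944357  -0.31349673  0.093     ] A bulb init tri top [ 0.39749547 -0.31098742  0.1       ]
```

Request:
drive_tool:
  targets:
    - [0,0,0,-0.0175,-0.003,0,0.8]
    - [0,0,0,0,0,0.03,0.8]
    - [0,0,0,0,0,0.03,0.8]
    - [0,0,0,0,0,0.03,0.8]
    - [0,0,0,0,0,0.03,0.8]
    - [0,0,0,0,0,0.02,0.8]
    - [0,0,0,0,0,0.005,0.8]
    - [0,0,0,0,0,0,0.8]

```text
time: 11.6
ee_pos: [0.3942, -0.311, 0.0576]
tcp_rot: [[-0.006, 1.0, -0.002], [1.0, 0.006, 0.002], [0.002, -0.002, -1.0]]
wrist_force: [-0.3, 0.3, 0.5]
grip_width: 0.0679
finger_force: 0.0
```

```bash
python3 - <<'E'
from h import *
s=bot.observe();p=s['ee_pos'];print(p,s['wrist_force'])
b=cams.get_image('side')
cv2.imwrite('pics/r9s.png',b)
print('amb s',blobs(b,(3,70,30),(20,255,200),(180,120,320,265)))
print('red s',blobs(b,(0,100,40),(6,255,255),(240,180,320,265)))
E
```

```text
[ 0.39419156 -0.31097513  0.0576492 ] [-0.26483519  0.2905254   0.46753071]
amb s [(271, [192, 138, 15, 22], [198.9, 148.2]), (313, [284, 231, 19, 26], [293.7, 242.7])]
red s [(27, [293, 216, 5, 10], [295.6, 221.0])]
```

Bottle B is undisturbed. I'll close gently.

Request:
drive_tool:
  targets:
    - [0,0,0,-0.002,0,0,0.7]
    - [0,0,0,0,0,0,0.6]
    - [0,0,0,0,0,0,0.5]
    - [0,0,0,0,0,0,0.46]
    - [0,0,0,0,0,0,0.44]
    - [0,0,0,0,0,0,0.42]
    - [0,0,0,0,0,0,0.4]
    - [0,0,0,0,0,0,0.36]
  squeeze: 20

```text
time: 12.32
ee_pos: [0.3948, -0.3147, 0.0587]
tcp_rot: [[-0.005, 1.0, 0.001], [1.0, 0.005, -0.001], [-0.001, 0.001, -1.0]]
wrist_force: [-0.4, -0.9, 7.2]
grip_width: 0.0346
finger_force: 19.3
```

```bash
python3 - <<'E'
from h import *
s=bot.observe();p=s['ee_pos'];print(p,s['wrist_force'],s['ft_torque'])
b=cams.get_image('side')
print('amb s',blobs(b,(3,70,30),(20,255,200),(270,210,320,265)))
print('red s',blobs(b,(0,100,40),(6,255,255),(240,180,320,265)))
E
```

```text
[ 0.39475892 -0.31471767  0.05872513] [-0.39267817 -0.9368168   7.2058225 ] [ 0.10991607  0.00446104 -0.05170312]
amb s [(216, [284, 232, 19, 25], [295.8, 244.7])]
red s []
```

Request:
drive_tool:
  targets:
    - [0,0,0,0,0,-0.01,0.3]
    - [0,0,0,0,0,-0.02,0.3]
    - [0,0,0,0,0,-0.03,0.3]
    - [0,0,0,0,0,-0.03,0.3]
    - [0,0,0,0,0,-0.02,0.3]
    - [0,0,0,0.01,0.003,0,0.3]
    - [0,0,0,0.02,0.005,0,0.3]
    - [0,0,0,0.03,0.007,0,0.3]
  squeeze: 30

```text
time: 13.03
ee_pos: [0.4091, -0.2547, 0.1679]
tcp_rot: [[-0.002, 1.0, 0.0], [1.0, 0.002, -0.0], [-0.0, 0.0, -1.0]]
wrist_force: [0.7, 0.4, -0.9]
grip_width: 0.0336
finger_force: 30.0
```

Request:
drive_tool:
  targets:
    - [0,0,0,0.03,0.007,0,0.3]
    - [0,0,0,0.03,0.007,0,0.3]
    - [0,0,0,0.03,0.007,0,0.3]
    - [0,0,0,0.03,0.007,0,0.3]
    - [0,0,0,0.03,0.007,0,0.3]
    - [0,0,0,0.03,0.007,0,0.3]
    - [0,0,0,0.03,0.007,0,0.3]
    - [0,0,0,0.02,0.006,0,0.3]

```text
time: 13.7
ee_pos: [0.4627, -0.0215, 0.1677]
tcp_rot: [[-0.006, 1.0, -0.001], [1.0, 0.006, 0.001], [0.001, -0.001, -1.0]]
wrist_force: [0.6, -0.3, -1.1]
grip_width: 0.0335
finger_force: 30.0
```

Request:
drive_tool:
  targets:
    - [0,0,0,0.0185,0.005,0,0.3]
    - [0,0,0,0,0,0.02,0.3]
    - [0,0,0,0,0,0.03,0.3]
    - [0,0,0,0,0,0.02,0.3]
    - [0,0,0,0,0,0,0.3]
    - [0,0,0,0,0,0,0.3]

```text
time: 14.2
ee_pos: [0.4672, -0.0052, 0.0978]
tcp_rot: [[-0.005, 1.0, -0.002], [1.0, 0.005, 0.0], [0.0, -0.002, -1.0]]
wrist_force: [0.4, -0.9, -0.1]
grip_width: 0.0339
finger_force: 30.2
```

```bash
python3 - <<'E'
from h import *
s=bot.observe();p=s['ee_pos'];print(p,s['wrist_force'])
b=cams.get_image('side')
cv2.imwrite('pics/v10.png',cv2.resize(b[90:210,140:260],(600,600),interpolation=cv2.INTER_CUBIC))
print('amb s',blobs(b,(3,70,30),(20,255,200),(180,100,320,265)))
E
```

```text
[ 0.46717415 -0.00524478  0.09775885] [ 0.35478873 -0.89907588 -0.0585714 ]
amb s [(458, [192, 135, 29, 25], [206.1, 147.8])]
```

View pics/v10.png

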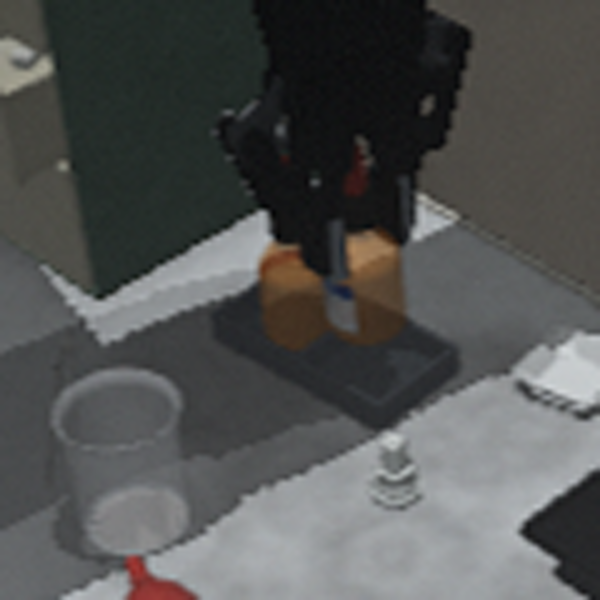

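Bottle B is upright at (366,300) above the near cell, about 7 crop px (2.5 mm) left of the cell centre. Bottle A stands in the far cell. I'll correct and lower.

Request:
drive_tool:
  targets:
    - [0,0,0,-0.002,0.002,0,0.3]
    - [0,0,0,0,0,0.015,0.3]
    - [0,0,0,0,0,0.012,0.3]
    - [0,0,0,0,0,0.005,0.3]
    - [0,0,0,0,0,0.002,0.3]
    - [0,0,0,0,0,0,0.3]
    - [0,0,0,0,0,0,0.3]

```text
time: 14.83
ee_pos: [0.4705, -0.0077, 0.065]
tcp_rot: [[-0.004, 1.0, 0.001], [1.0, 0.004, -0.0], [-0.0, 0.001, -1.0]]
wrist_force: [0.3, -0.4, -0.1]
grip_width: 0.0338
finger_force: 30.2
```

Request:
drive_tool:
  targets:
    - [0,0,0,0,0,0.002,0.3]
    - [0,0,0,0,0,0,0.3]
    - [0,0,0,0,0,0,0.3]

```text
time: 15.08
ee_pos: [0.4708, -0.0077, 0.0629]
tcp_rot: [[-0.004, 1.0, 0.002], [1.0, 0.004, -0.0], [-0.0, 0.002, -1.0]]
wrist_force: [1.3, -0.2, 3.8]
grip_width: 0.0339
finger_force: 31.0
```

Request:
drive_tool:
  targets:
    - [0,0,0,0,0,-0.001,0.4]
    - [0,0,0,0,0,0,0.5]
    - [0,0,0,0,0,0,0.6]
    - [0,0,0,0,0,0,0.8]
    - [0,0,0,0,0,0,0.8]
    - [0,0,0,0,0,-0.02,0.8]
    - [0,0,0,0,0,-0.03,0.8]
    - [0,0,0,0,0,-0.03,0.8]

```text
time: 15.75
ee_pos: [0.4693, -0.0074, 0.1439]
tcp_rot: [[-0.004, 1.0, -0.002], [1.0, 0.004, 0.0], [0.0, -0.002, -1.0]]
wrist_force: [1.2, -0.4, 0.2]
grip_width: 0.0681
finger_force: 0.0
```

Request:
drive_tool:
  targets:
    - [0,0,0,0,0,-0.035,0.6]
    - [0,0,0,0,0,-0.025,0.5]
    - [0,0,0,-0.02,-0.015,0,0.5]
    - [0,0,0,-0.03,-0.025,0,0.5]
    - [0,0,0,-0.013,-0.011,0,0.5]
    - [0,0,0,0,0,0,0.5]
    - [0,0,0,0,0,0,0.5]

```text
time: 16.33
ee_pos: [0.4191, -0.0712, 0.2034]
tcp_rot: [[-0.003, 1.0, 0.0], [1.0, 0.003, -0.0], [-0.0, 0.0, -1.0]]
wrist_force: [0.3, -0.7, 0.4]
grip_width: 0.0429
finger_force: 0.0
```

```bash
python3 - <<'E'
from h import *
s=bot.observe();p=s['ee_pos'];print(p,s['wrist_force'],s['grip_width'])
b=cams.get_image('side')
print('amb s',blobs(b,(3,70,30),(20,255,200),(180,100,320,265)),'exp B',proj('side',[.4707,-.0077,.035])+[.8,1.3])
print('stA',onz('side',(218.8,178.4),.031),onz('side',(219,184),.016))
g=lambda x,y:(170+x/3.4-.3,135+y/3.4-.3)
print('stB',onz('side',g(497,269),.031),onz('side',g(495,286),.016))
print('stA top',[onz('top',q,.02) for q in((196.3,188.5),(295.3,163.5))])
h=cv2.cvtColor(b,cv2.COLOR_BGR2GRAY)
print(h[172:194,208:230].tolist())
E
```

```text
[ 0.41908178 -0.07124416  0.20342586] [ 0.28923196 -0.6838412   0.39657716] 0.04286158874963756
amb s [(505, [192, 138, 31, 31], [206.6, 151.9])] exp B [215.88855206 157.04111412]
stA [ 0.4224841  -0.07190338  0.031     ] [ 0.42040872 -0.07359534  0.016     ]
stB [ 0.48585074 -0.30310789  0.031     ] [ 0.48578191 -0.30358979  0.016     ]
stA top [array([ 0.42298515, -0.07121418,  0.02      ]), array([ 0.48885237, -0.2995579 ,  0.02      ])]
[[75, 46, 44, 44, 44, 46, 46, 47, 44, 43, 44, 42, 52, 74, 86, 87, 88, 88, 86, 86, 84, 83], [94, 79, 61, 49, 43, 46, 43, 45, 45, 42, 44, 51, 77, 91, 89, 88, 87, 86, 86, 87, 85, 85], [98, 98, 82, 64, 51, 47, 42, 46, 44, 43, 48, 61, 81, 89, 88, 88, 88, 85, 86, 87, 89, 89], [95, 97, 86, 70, 69, 66, 55, 48, 49, 59, 65, 64, 67, 80, 89, 86, 88, 85, 86, 85, 85, 86], [85, 87, 73, 72, 70, 69, 66, 62, 60, 64, 64, 62, 64, 76, 86, 87, 86, 87, 85, 86, 84, 84], [71, 72, 71, 71, 71, 71, 68, 65, 70, 99, 118, 105, 79, 75, 87, 85, 85, 86, 84, 86, 84, 86], [69, 70, 72, 72, 71, 71, 69, 67, 94, 115, 110, 108, 90, 79, 86, 86, 86, 89, 89, 90, 89, 87], [67, 68, 69, 71, 71
[... 734 characters left out ...]
4, 91, 88, 87, 86, 84, 86, 88, 94, 113, 126, 147, 163, 157, 156, 162, 164, 167], [67, 68, 83, 94, 93, 92, 97, 94, 85, 94, 97, 99, 97, 95, 129, 145, 154, 168, 166, 168, 172, 171], [69, 68, 69, 85, 93, 91, 87, 93, 102, 93, 87, 89, 114, 158, 149, 97, 128, 165, 164, 169, 171, 171], [69, 68, 82, 93, 89, 89, 82, 72, 85, 98, 101, 134, 152, 124, 103, 130, 156, 162, 161, 164, 168, 170], [70, 70, 81, 88, 86, 86, 83, 124, 138, 94, 74, 87, 87, 120, 151, 154, 157, 154, 154, 155, 161, 165], [87, 87, 82, 118, 146, 154, 153, 157, 159, 151, 149, 149, 149, 153, 157, 153, 150, 152, 153, 153, 159, 162], [84, 82, 124, 153, 153, 153, 155, 155, 153, 155, 156, 156, 158, 157, 154, 152, 152, 151, 153, 154, 156, 158]]
```

Both bottles stand in the caddy: the merged blob spans x 192–223, as expected. Now stopper A.

Request:
drive_tool:
  targets:
    - [0,0,0,-0.001,0.002,0.03,0.5]
    - [0,0,0,0,0,0.035,0.5]
    - [0,0,0,0,0,0.035,0.5]
    - [0,0,0,0,0,0.03,0.5]
    - [0,0,0,0,0,0.025,0.5]
    - [0,0,0,0,0,0.015,0.5]
    - [0,0,0,0,0,0.009,0.5]
    - [0,0,0,0,0,0,0.5]
  squeeze: 20

```text
time: 17.05
ee_pos: [0.4209, -0.0707, 0.0225]
tcp_rot: [[-0.006, 1.0, -0.003], [1.0, 0.006, 0.001], [0.001, -0.003, -1.0]]
wrist_force: [-0.5, 0.0, -0.7]
grip_width: 0.0427
finger_force: 0.0
```

Request:
drive_tool:
  targets:
    - [0,0,0,0,0,0,0.42]
    - [0,0,0,0,0,0,0.36]
    - [0,0,0,0,0,0,0.32]
    - [0,0,0,0,0,0,0.28]
    - [0,0,0,0,0,0,0.24]
    - [0,0,0,0,0,0,0.2]
    - [0,0,0,0,0,0,0.15]
    - [0,0,0,0,0,0,0.15]

```text
time: 17.72
ee_pos: [0.4216, -0.0719, 0.0247]
tcp_rot: [[-0.004, 1.0, 0.001], [1.0, 0.004, -0.0], [-0.0, 0.001, -1.0]]
wrist_force: [-1.0, 0.5, 7.2]
grip_width: 0.0173
finger_force: 19.4
```

Gripped on the plug. I'll lift it and carry it to the dish's far side.

Request:
drive_tool:
  targets:
    - [0,0,0,0,0,-0.01,0.15]
    - [0,0,0,0,0,-0.03,0.15]
    - [0,0,0,0,0,-0.03,0.15]
    - [0,0,0,0,0,-0.02,0.15]
    - [0,0,0,-0.018,0.004,0,0.15]
    - [0,0,0,-0.03,0.006,0,0.15]
    - [0,0,0,-0.03,0.006,0,0.15]
    - [0,0,0,-0.03,0.006,0,0.15]

```text
time: 18.38
ee_pos: [0.444, -0.181, 0.1147]
tcp_rot: [[-0.005, 1.0, 0.001], [1.0, 0.005, -0.0], [-0.0, 0.001, -1.0]]
wrist_force: [0.8, 0.7, 0.6]
grip_width: 0.0174
finger_force: 19.4
```

Request:
drive_tool:
  targets:
    - [0,0,0,-0.03,0.006,0,0.15]
    - [0,0,0,-0.03,0.006,0,0.15]
    - [0,0,0,-0.03,0.006,0,0.15]
    - [0,0,0,-0.03,0.006,0,0.15]
    - [0,0,0,-0.03,0.006,0,0.15]
    - [0,0,0,-0.03,0.006,0,0.15]
    - [0,0,0,-0.03,0.006,0,0.15]
    - [0,0,0,-0.03,0.005,0,0.15]

```text
time: 19.05
ee_pos: [0.492, -0.421, 0.1143]
tcp_rot: [[-0.004, 1.0, 0.0], [1.0, 0.004, 0.0], [0.0, 0.0, -1.0]]
wrist_force: [0.1, 0.1, -0.1]
grip_width: 0.0175
finger_force: 19.4
```

Request:
drive_tool:
  targets:
    - [0,0,0,-0.01,0,0,0.15]
    - [0,0,0,0,0,0,0.15]
    - [0,0,0,0,0,0,0.15]

```text
time: 19.3
ee_pos: [0.4916, -0.4291, 0.1139]
tcp_rot: [[-0.004, 1.0, -0.001], [1.0, 0.004, 0.001], [0.001, -0.001, -1.0]]
wrist_force: [0.6, 0.4, -0.1]
grip_width: 0.0169
finger_force: 19.5
```

```bash
python3 - <<'E'
from h import *
s=bot.observe();p=s['ee_pos'];print(p,s['wrist_force'],s['grip_width'])
b=cams.get_image('side');cv2.imwrite('pics/r11.png',b)
cv2.imwrite('pics/v11.png',cv2.resize(b[130:280,280:430],(600,600),interpolation=cv2.INTER_CUBIC))
f=lambda p:((proj('side',p)-[280,130])*4).round()
print(f([.491,-.414,.009]),f([.491,-.430,.003]),f([p[0],p[1],.085]))
E
```

```text
[ 0.49159264 -0.42909027  0.1139428 ] [ 0.64657399  0.38964556 -0.12590435] 0.016868549098673084
[321. 469.] [347. 494.] [379. 383.]
```

View pics/v11.png

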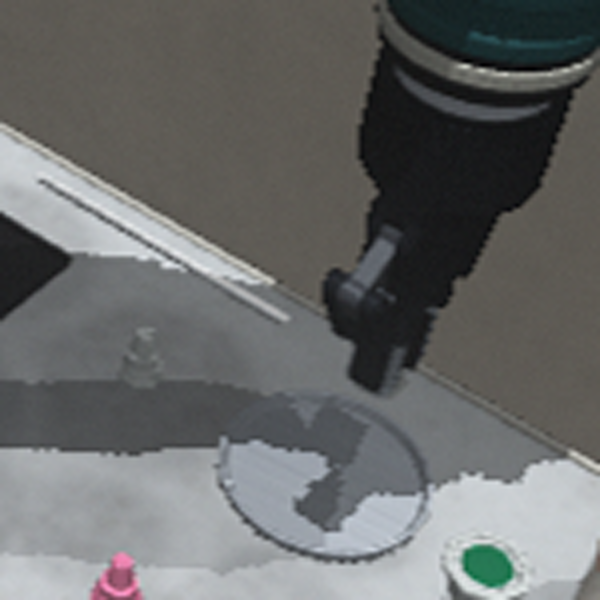

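The dish is centred at (323,474), against (321,469) projected. The tool tip is at about (380,390), above its far side. The grip still holds at 17 mm width, so I'll lower.

Request:
drive_tool:
  targets:
    - [0,0,0,0,0,0.03,0.15]
    - [0,0,0,0,0,0.03,0.15]
    - [0,0,0,0,0,0.015,0.15]
    - [0,0,0,0,0,0.008,0.15]
    - [0,0,0,0,0,0,0.15]
    - [0,0,0,0,0,0,0.15]

```text
time: 19.85
ee_pos: [0.4922, -0.429, 0.0322]
tcp_rot: [[-0.005, 1.0, 0.0], [1.0, 0.005, -0.0], [-0.0, 0.0, -1.0]]
wrist_force: [0.2, -0.6, 1.2]
grip_width: 0.0172
finger_force: 19.5
```

Request:
drive_tool:
  targets:
    - [0,0,0,0,0,0.002,0.15]
    - [0,0,0,0,0,0,0.15]
    - [0,0,0,0,0,0,0.15]

```text
time: 20.1
ee_pos: [0.4923, -0.4297, 0.0302]
tcp_rot: [[-0.005, 1.0, 0.001], [1.0, 0.005, -0.001], [-0.001, 0.001, -1.0]]
wrist_force: [-0.2, 0.2, -0.6]
grip_width: 0.0172
finger_force: 19.5
```

Request:
drive_tool:
  targets:
    - [0,0,0,0,0,0.002,0.15]
    - [0,0,0,0,0,0,0.15]
    - [0,0,0,0,0,0,0.15]

```text
time: 20.35
ee_pos: [0.4923, -0.4298, 0.0278]
tcp_rot: [[-0.004, 1.0, 0.001], [1.0, 0.004, -0.001], [-0.001, 0.001, -1.0]]
wrist_force: [-0.2, 0.9, 5.0]
grip_width: 0.0173
finger_force: 20.2
```

Request:
drive_tool:
  targets:
    - [0,0,0,0,0,0.001,0.15]
    - [0,0,0,0,0,0,0.15]

```text
time: 20.52
ee_pos: [0.4923, -0.4299, 0.0276]
tcp_rot: [[-0.004, 1.0, 0.001], [1.0, 0.004, -0.001], [-0.001, 0.001, -1.0]]
wrist_force: [-1.9, 2.7, 16.0]
grip_width: 0.0174
finger_force: 22.2
```

Request:
drive_tool:
  targets:
    - [0,0,0,0,0,-0.001,0.2]
    - [0,0,0,0,0,0,0.25]
    - [0,0,0,0,0,0,0.3]
    - [0,0,0,0,0,0,0.35]
    - [0,0,0,0,0,0,0.38]
    - [0,0,0,0,0,0,0.38]
    - [0,0,0,0,0,-0.01,0.38]
    - [0,0,0,0,0,-0.025,0.38]

```text
time: 21.18
ee_pos: [0.4908, -0.4282, 0.0604]
tcp_rot: [[-0.004, 1.0, -0.003], [1.0, 0.004, 0.004], [0.004, -0.003, -1.0]]
wrist_force: [0.4, 0.7, -0.7]
grip_width: 0.0322
finger_force: 0.0
```

Request:
drive_tool:
  targets:
    - [0,0,0,0,0,-0.03,0.45]
    - [0,0,0,0,0,-0.02,0.5]
    - [0,0,0,0.02,0,0,0.5]
    - [0,0,0,0.035,-0.002,0,0.5]
    - [0,0,0,0.035,-0.002,0,0.5]
    - [0,0,0,0.028,-0.001,0,0.5]
    - [0,0,0,0.01,0,0,0.5]
    - [0,0,0,0,0,0,0.5]

```text
time: 21.85
ee_pos: [0.4864, -0.2995, 0.1132]
tcp_rot: [[-0.007, 1.0, 0.0], [1.0, 0.007, 0.0], [0.0, 0.0, -1.0]]
wrist_force: [0.4, -1.3, 0.5]
grip_width: 0.0427
finger_force: 0.0
```

```bash
python3 - <<'E'
from h import *
s=bot.observe();p=s['ee_pos'];print(p,s['wrist_force'],s['grip_width'])
b=cams.get_image('side')
a=cv2.resize(b[150:270,270:400],(520,480),interpolation=cv2.INTER_CUBIC);cv2.imwrite('pics/v12.png',a)
print(((proj('side',[.4923,-.4299,.019])-[270,150])*4).round(),((proj('side',[.487,-.302,.016])-[270,150])*4).round(),((proj('side',[.487,-.302,.032])-[270,150])*4).round())
E
```

```text
[ 0.48640809 -0.29946641  0.11324732] [ 0.41152788 -1.30671421  0.48721451] 0.04271774233266442
[394. 392.] [180. 273.] [183. 252.]
```

View pics/v12.png

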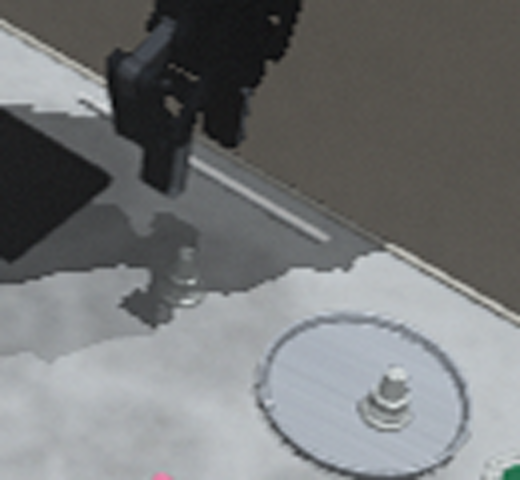

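Stopper A stands upright in the dish at (388,398), and stopper B stands at (184,276) under the gripper. That was my last picture, so from here I'll use numeric checks. I'll grasp stopper B.

Request:
drive_tool:
  targets:
    - [0,0,0,-0.0015,0.002,0.01,0.5]
    - [0,0,0,0,0,0.03,0.5]
    - [0,0,0,0,0,0.025,0.5]
    - [0,0,0,0,0,0.015,0.5]
    - [0,0,0,0,0,0.008,0.5]
    - [0,0,0,0,0,0,0.5]
    - [0,0,0,0,0,0,0.5]

```text
time: 22.48
ee_pos: [0.4885, -0.3039, 0.0242]
tcp_rot: [[-0.004, 1.0, -0.0], [1.0, 0.004, -0.0], [-0.0, -0.0, -1.0]]
wrist_force: [0.3, -0.4, 0.9]
grip_width: 0.0427
finger_force: 0.0
```

Request:
drive_tool:
  targets:
    - [0,0,0,0,0,0,0.42]
    - [0,0,0,0,0,0,0.36]
    - [0,0,0,0,0,0,0.32]
    - [0,0,0,0,0,0,0.28]
    - [0,0,0,0,0,0,0.24]
    - [0,0,0,0,0,0,0.2]
    - [0,0,0,0,0,0,0.15]
    - [0,0,0,0,0,0,0.15]

```text
time: 23.15
ee_pos: [0.4887, -0.3031, 0.0247]
tcp_rot: [[-0.005, 1.0, 0.001], [1.0, 0.005, -0.0], [-0.0, 0.001, -1.0]]
wrist_force: [-0.2, 1.1, 5.5]
grip_width: 0.0176
finger_force: 19.5
```

Request:
drive_tool:
  targets:
    - [0,0,0,0,0,-0.01,0.15]
    - [0,0,0,0,0,-0.03,0.15]
    - [0,0,0,0,0,-0.02,0.15]
    - [0,0,0,-0.02,0,0,0.15]
    - [0,0,0,-0.03,0.001,0,0.15]
    - [0,0,0,-0.025,0.001,0,0.15]
    - [0,0,0,-0.01,0,0,0.15]
    - [0,0,0,0,0,0,0.15]

```text
time: 23.82
ee_pos: [0.4906, -0.3899, 0.0845]
tcp_rot: [[-0.003, 1.0, 0.0], [1.0, 0.003, -0.001], [-0.001, 0.0, -1.0]]
wrist_force: [-0.8, 0.1, -0.2]
grip_width: 0.0173
finger_force: 19.5
```

Request:
drive_tool:
  targets:
    - [0,0,0,0,0,0.02,0.15]
    - [0,0,0,0,0,0.02,0.15]
    - [0,0,0,0,0,0.01,0.15]
    - [0,0,0,0,0,0.005,0.15]
    - [0,0,0,0,0,0.001,0.15]
    - [0,0,0,0,0,0,0.15]
    - [0,0,0,0,0,0,0.15]

```text
time: 24.4
ee_pos: [0.4912, -0.3881, 0.0292]
tcp_rot: [[-0.005, 1.0, 0.001], [1.0, 0.005, -0.001], [-0.001, 0.001, -1.0]]
wrist_force: [1.0, -0.0, 0.7]
grip_width: 0.0176
finger_force: 19.5
```

Request:
drive_tool:
  targets:
    - [0,0,0,0,0,0.0015,0.15]
    - [0,0,0,0,0,0,0.15]
    - [0,0,0,0,0,0,0.15]

```text
time: 24.65
ee_pos: [0.4912, -0.3883, 0.0277]
tcp_rot: [[-0.004, 1.0, 0.001], [1.0, 0.004, -0.001], [-0.001, 0.001, -1.0]]
wrist_force: [0.2, -0.3, 6.3]
grip_width: 0.0176
finger_force: 20.4
```

Request:
drive_tool:
  targets:
    - [0,0,0,0,0,-0.0005,0.2]
    - [0,0,0,0,0,0,0.25]
    - [0,0,0,0,0,0,0.3]
    - [0,0,0,0,0,0,0.35]
    - [0,0,0,0,0,0,0.38]
    - [0,0,0,0,0,0,0.38]
    - [0,0,0,0,0,-0.01,0.38]
    - [0,0,0,0,0,-0.025,0.38]

```text
time: 25.32
ee_pos: [0.4896, -0.3868, 0.0606]
tcp_rot: [[-0.004, 1.0, -0.003], [1.0, 0.004, 0.003], [0.003, -0.003, -1.0]]
wrist_force: [0.1, 0.7, 1.2]
grip_width: 0.0322
finger_force: 0.0
```

Request:
drive_tool:
  targets:
    - [0,0,0,0,0,-0.03,0.6]
    - [0,0,0,0,0,-0.03,1]
    - [0,0,0,0.016,-0.02,0,1]
    - [0,0,0,0.023,-0.03,0,1]
    - [0,0,0,0.023,-0.03,0,1]
    - [0,0,0,0.023,-0.03,0,1]
    - [0,0,0,0.023,-0.03,0,1]
    - [0,0,0,0.014,-0.017,0,1]

```text
time: 25.98
ee_pos: [0.3305, -0.2641, 0.1227]
tcp_rot: [[-0.005, 1.0, -0.001], [1.0, 0.005, 0.001], [0.001, -0.001, -1.0]]
wrist_force: [1.1, -1.3, 0.4]
grip_width: 0.0852
finger_force: 0.0
```

Request:
drive_tool:
  targets:
    - [0,0,0,0,0,0,1]
    - [0,0,0,0,0,0,1]

```text
time: 26.15
ee_pos: [0.333, -0.2665, 0.1233]
tcp_rot: [[-0.004, 1.0, 0.001], [1.0, 0.004, -0.001], [-0.001, 0.001, -1.0]]
wrist_force: [0.5, -0.5, 0.1]
grip_width: 0.0857
finger_force: 0.0
```

```bash
python3 - <<'E'
from h import *
s=bot.observe();p=s['ee_pos'];print(p,s['wrist_force'],s['grip_width'])
b=cams.get_image('side');cv2.imwrite('pics/r13.png',b)
print(blobs(b,(100,90,60),(125,255,255),(230,220,280,275)))
# dish stoppers: edges/deviation from dish floor
q=cv2.cvtColor(b[215:275,330:395],cv2.COLOR_BGR2GRAY);e=cv2.Canny(q,60,140)
n,_,st,c=cv2.connectedComponentsWithStats(e,connectivity=8)
print([((st[k][:4]+[330,215,0,0]).tolist(),int(st[k][4])) for k in range(1,n) if st[k][4]>12])
for y in(-.4299,-.3883):print(proj('side',[.492,y,.003]),proj('side',[.492,y,.035]))
E
```

```text
[ 0.33296933 -0.26654206  0.12328417] [ 0.46690645 -0.52672111  0.14820425] 0.08568141268604601
[(427, [240, 239, 28, 27], [253.3, 252.9])]
[([369, 215, 26, 15], 39), ([376, 215, 19, 11], 29), ([333, 228, 55, 44], 374), ([361, 242, 12, 12], 46), ([359, 249, 15, 10], 30), ([389, 265, 6, 10], 18)]
[366.8686806 253.2141582] [369.9979994  242.95875849]
[349.42254621 242.21911167] [352.01148092 231.92880407]
```

Request:
drive_tool:
  targets:
    - [0,0,0,0,0,0.03,1]
    - [0,0,0,0,0,0.03,1]
    - [0,0,0,0,0,0.02,1]
    - [0,0,0,0,0,0.015,1]
    - [0,0,0,0,0,0.007,1]
    - [0,0,0,0,0,0,1]
    - [0,0,0,0,0,0,0.8]
    - [0,0,0,0,0,0,0.7]
  squeeze: 25

```text
time: 26.87
ee_pos: [0.3339, -0.2674, 0.0211]
tcp_rot: [[-0.005, 1.0, 0.001], [1.0, 0.005, -0.001], [-0.001, 0.001, -1.0]]
wrist_force: [-1.2, -0.1, 0.8]
grip_width: 0.0637
finger_force: 0.0
```

Request:
drive_tool:
  targets:
    - [0,0,0,0,0,0,0.65]
    - [0,0,0,0,0,0,0.6]
    - [0,0,0,0,0,0,0.55]
    - [0,0,0,0,0,0,0.5]
    - [0,0,0,0,0,0,0.5]

```text
time: 27.28
ee_pos: [0.3338, -0.2673, 0.0213]
tcp_rot: [[-0.005, 1.0, 0.001], [1.0, 0.005, -0.002], [-0.002, 0.001, -1.0]]
wrist_force: [-0.3, 0.9, 8.9]
grip_width: 0.0541
finger_force: 24.5
```

Request:
drive_tool:
  targets:
    - [0,0,0,0,0,-0.01,0.5]
    - [0,0,0,0,0,-0.03,0.5]
    - [0,0,0,0,0,-0.03,0.5]
    - [0,0,0,0,0,-0.01,0.5]
    - [0,0,0,0.01,0.018,0,0.5]
    - [0,0,0,0.015,0.025,0,0.5]
    - [0,0,0,0.015,0.025,0,0.5]
    - [0,0,0,0.015,0.025,0,0.5]

```text
time: 27.95
ee_pos: [0.4272, -0.2107, 0.1012]
tcp_rot: [[-0.004, 1.0, 0.001], [1.0, 0.004, -0.001], [-0.001, 0.001, -1.0]]
wrist_force: [0.1, -0.1, -0.6]
grip_width: 0.054
finger_force: 27.0
```

Request:
drive_tool:
  targets:
    - [0,0,0,0.015,0.025,0,0.5]
    - [0,0,0,0.013,0.02,0,0.5]
    - [0,0,0,0.005,0.01,0,0.5]
    - [0,0,0,0,0,0.02,0.5]
    - [0,0,0,0,0,0.02,0.5]
    - [0,0,0,0,0,0.01,0.5]
    - [0,0,0,0,0,0,0.5]
    - [0,0,0,0,0,0,0.5]

```text
time: 28.62
ee_pos: [0.4805, -0.1783, 0.0506]
tcp_rot: [[-0.004, 1.0, -0.0], [1.0, 0.004, 0.0], [0.0, -0.0, -1.0]]
wrist_force: [-0.3, -0.6, 0.2]
grip_width: 0.0539
finger_force: 27.0
```

```bash
python3 - <<'E'
from h import *
s=bot.observe();p=s['ee_pos'];print(p,s['wrist_force'],s['grip_width'])
b=cams.get_image('side')
print('tape',blobs(b,(100,90,60),(125,255,255),(230,150,320,275)),'exp',proj('side',[p[0],p[1],p[2]-.012]))
r=cv2.cvtColor(b,cv2.COLOR_BGR2GRAY)
# stoppers in dish
b0=cv2.imread('pics/v12.png')
t=r[240:262,356:378];m=cv2.matchTemplate(r[220:262,330:378],t,cv2.TM_CCOEFF_NORMED)
m2=m.copy();m2[max(0,20-6):,20:]=-1;print(cv2.minMaxLoc(m),cv2.minMaxLoc(m2))
# tray corners in the first side picture
s0=cv2.imread('pics/side0.png')
k=cv2.inRange(cv2.cvtColor(s0,cv2.COLOR_BGR2GRAY)[170:220,240:305],0,45);c=max(cv2.findContours(k,0,2)[0],key=cv2.contourArea)
print('tray',cv2.approxPolyDP(c,3,True)[:,0]+[240,170])
E
```

```text
[ 0.48051033 -0.17825039  0.05059786] [-0.29610305 -0.56185196  0.1802773 ] 0.05389533459293974
tape [(199, [265, 174, 17, 22], [273.8, 186.7])] exp [270.05698825 185.01207187]
(-0.23292626440525055, 0.999991238117218, (21, 7), (26, 20)) (-1.0, 0.6963030099868774, (20, 14), (8, 9))
tray [[241 188]
 [240 201]
 [249 199]
 [253 206]
 [271 214]
 [296 196]
 [271 178]
 [248 193]
 [245 188]
 [242 194]]
```

Stopper B matches at the expected spot in the dish (score 0.70), and the tape is over the tray centre. I'll lower.

Request:
drive_tool:
  targets:
    - [0,0,0,-0.001,0.001,0.012,0.5]
    - [0,0,0,0,0,0.008,0.5]
    - [0,0,0,0,0,0.003,0.5]
    - [0,0,0,0,0,0,0.5]
    - [0,0,0,0,0,0,0.5]

```text
time: 29.08
ee_pos: [0.4818, -0.1791, 0.0276]
tcp_rot: [[-0.004, 1.0, -0.0], [1.0, 0.004, 0.0], [0.0, -0.0, -1.0]]
wrist_force: [0.9, 0.8, 0.2]
grip_width: 0.0537
finger_force: 27.0
```

Request:
drive_tool:
  targets:
    - [0,0,0,0,0,0.0015,0.5]
    - [0,0,0,0,0,0,0.5]
    - [0,0,0,0,0,0,0.5]

```text
time: 29.33
ee_pos: [0.482, -0.179, 0.026]
tcp_rot: [[-0.005, 1.0, 0.0], [1.0, 0.005, -0.0], [-0.0, 0.0, -1.0]]
wrist_force: [-0.1, 0.1, -0.4]
grip_width: 0.0538
finger_force: 27.0
```

Request:
drive_tool:
  targets:
    - [0,0,0,0,0,0,0.65]
    - [0,0,0,0,0,0,0.7]
    - [0,0,0,0,0,0,0.75]
    - [0,0,0,0,0,0,0.75]
    - [0,0,0,0,0,0,0.75]
    - [0,0,0,0,0,-0.01,0.75]
    - [0,0,0,0,0,-0.03,0.75]
    - [0,0,0,0,0,-0.04,0.75]

```text
time: 30.0
ee_pos: [0.4803, -0.1782, 0.1048]
tcp_rot: [[-0.004, 1.0, -0.004], [1.0, 0.004, 0.002], [0.002, -0.004, -1.0]]
wrist_force: [0.0, -0.8, -0.6]
grip_width: 0.0642
finger_force: 0.0
```

Request:
drive_tool:
  targets:
    - [0,0,0,0,0,-0.04,0.75]
    - [0,0,0,0,0,-0.04,0.75]
    - [0,0,0,0,-0.03,-0.02,0.75]
    - [0,0,0,0,-0.04,0,0.75]
    - [0,0,0,0,-0.04,0,0.75]
    - [0,0,0,0,-0.03,0,0.75]
    - [0,0,0,0,0,0,0.75]
    - [0,0,0,0,0,0,0.75]

```text
time: 30.67
ee_pos: [0.3409, -0.1797, 0.2062]
tcp_rot: [[-0.003, 1.0, 0.001], [1.0, 0.003, -0.001], [-0.001, 0.001, -1.0]]
wrist_force: [-0.5, 0.2, 0.2]
grip_width: 0.0643
finger_force: 0.0
```

```bash
python3 - <<'E'
from h import *
s=bot.observe();p=s['ee_pos'];print(p,s['wrist_force'],s['joint_velocities'])
b=cams.get_image('side');t=cams.get_image('top')
print('tape',blobs(b,(100,90,60),(125,255,255),(230,150,320,275)),'exp',proj('side',[.482,-.179,.0135]),blobs(t,(100,90,60),(125,255,255),(200,120,310,250)))
print('amb',blobs(b,(3,70,30),(20,255,200),(180,100,320,265)),'red',blobs(b,(0,100,40),(6,255,255),(185,100,240,160)),[proj('side',q) for q in([.466,.049,.095],[.4707,-.0077,.095])])
r=cv2.cvtColor(b,cv2.COLOR_BGR2GRAY);t=r[240:262,356:378];m=cv2.matchTemplate(r[220:262,330:378],t,cv2.TM_CCOEFF_NORMED);m[14:,20:]=-1;print(cv2.minMaxLoc(m)[1::2])
E
```

```text
[ 0.34093456 -0.1796723   0.20618958] [-0.51979826  0.16185183  0.1787816 ] [ 0.0257262   0.04130288  0.04385428 -0.0079598   0.00225177  0.01440165]
tape [(326, [258, 182, 24, 22], [269.5, 193.6])] exp [270.40065473 192.98761981] []
amb [(17, [203, 141, 4, 6], [204.6, 143.5]), (197, [210, 147, 13, 22], [216.7, 156.8]), (10, [194, 156, 5, 4], [196.0, 157.7])] red [] [array([196.057417 , 126.8308705]), array([213.52874895, 135.50293522])]
(0.6980351805686951, (8, 9))
```

The tape is flat in the tray. The arm hides the bottles, so I'll move aside and check them once more.

Request:
drive_tool:
  targets:
    - [0,0,0,-0.03,0.01,0,0.75]
    - [0,0,0,-0.03,0.015,0,0.75]
    - [0,0,0,-0.03,0.015,0,0.75]
    - [0,0,0,-0.025,0.015,0,0.75]
    - [0,0,0,0,0,0,0.75]
    - [0,0,0,0,0,0,0.75]

```text
time: 31.27
ee_pos: [0.3986, -0.2954, 0.2048]
tcp_rot: [[-0.004, 1.0, -0.001], [1.0, 0.004, 0.001], [0.001, -0.001, -1.0]]
wrist_force: [0.1, 0.7, 0.5]
grip_width: 0.0642
finger_force: 0.0
```

```bash
python3 - <<'E'
from h import *
b=cams.get_image('side')
print('amb',blobs(b,(3,70,30),(20,255,200),(180,100,320,265)),'red',blobs(b,(0,100,40),(6,255,255),(185,100,240,160)))
E
```

```text
amb [(500, [192, 138, 31, 31], [206.4, 151.8])] red [(46, [194, 121, 6, 11], [196.7, 125.7]), (43, [211, 130, 5, 11], [213.0, 134.8])]
```

Both bulbs are where upright bottles should show them, so I'm handing in.

```bash
python3 -c "
from rig import job
print(job.hand_in())"
```

```text
the job is handed in; nothing more can be done
None
```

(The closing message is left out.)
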